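Free the scraper blade from its left-hand clamp and lay it in the sharpening cradle

ROBOT

A 6-joint arm with a two-finger parallel gripper is mounted at the origin on a cart in front of the work surface, level with it; the furniture and walls round the work are solid. World frame = base frame: x ahead of the robot, y to its left, z up, the work surface at z = 0. Lengths are in m, angles in rad, forces in N, time in s.
With the tool pointing down it reaches from about 0.275 to 0.75 m from the base axis. Payload 10.2 kg.
Tool frame: the origin (TCP) lies midway between the tips of the shut fingers; the grasp point (between the pads) lies 19 mm behind it (env.hold_point_z is the distance from the TCP to the grasp point, in m); x points along the fingers, z is the direction in which the jaws open and shut, and the axes are right-handed (so a half turn about x gives the same grasp; the last joint's range is limited). The gripper opens to 85 mm and grips with 20 to 120 N. Pads are 22 mm wide; open, the fingers measure 114 mm over their backs; the gripper's body (76 mm by 85 mm) begins 54 mm behind the grasp point. The pads swing forward as they close: fully open they stand 13 mm farther back than shut.
Start: joints at [-1.434, 0.313, 1.498, -0, 1.331, -0.223], TCP at [0.185, -0.491, 0.231] pointing down, gripper open.
Joint ranges: [-2.94, 2.94], [-0.97, 2.17], [0.19, 2.56], [-1.23, 4.37], [0.02, 3.11], [-2.88, 2.88]. Speed limits (rad/s): [2.39, 2.39, 3.01, 3.14, 3.14, 3.14].

INTERFACE

Orientations are given as a unit quaternion [x, y, z, w].
In Python, from bench import env, kinematics, monitor, eyes, job gives the robot as it stands. The module is installed in compiled form; this text tells all that it offers. Calls block until the motion is done:
- env.reach(position, orientation): joint-space move of the TCP to a pose.
- env.movel(position, velocity=0.15, frame=None, guard=None): straight line of the TCP; frame=None keeps the orientation; velocity is the mean speed in m/s. With guard (N) it stops when the force on the tool has changed by that much, and returns True; else False.
- env.set_joints(angles): joint-space move.
- env.release() and env.close_gripper(effort=None): open the fingers fully, or close them until they stop; effort is the grip in N (None keeps the last).
- env.hold(seconds).
- kinematics.ik(position, orientation): joint angles nearest the present ones, or None.
- monitor.sense(): the state.
- eyes.grab_frame(name): name is "scene" or "top"; returns a dict with "frame" (384x512x3 uint8, red, green, blue), "mtx" (3x3 intrinsics, pixels), "k1" (the pictures are not rectified: a ray, as slopes to the right and down, at radius r is drawn at 1 + k1 r^2 times it, then the intrinsics apply), "view" (4x4, takes a point from world to camera coordinates). Camera axes: x right, y down, z forward; pixel columns grow to the right and rows downward; lengths in m; the calibration is good to about 2 mm. A picture is of the moment at which its call begins. There is no depth.
A pose or a line that the arm cannot do raises env.MotionError and nothing moves.
- job.hand_in(): hands the job in, once; it reports no verdict.
The state is a dict: "clock": time; "joints": joint angles; "qvel": joint speeds; "joint_efforts": joint torques, N m; "position": TCP position; "ee_rot": TCP orientation; "contact_force": force on the tool from outside, world axes, zero at the start; "ft_torque": the same for the moment, N m; "finger_gap": opening from 0.0 (shut) to 1.0 (fully open).
Only numpy, scipy, OpenCV 4.12 (cv2) and the standard library are available. Lean on these libraries where they do the work, as an engineer would, in place of code of your own. Each camera call takes 0.05 s, during which the arm holds its last target.

TASK

The steel scraper blade is due for sharpening: take it out of the dark steel bench clamp and lay it flat in the wooden cradle, with the notch in its long edge over the cradle's locating pin. The clamp's wing knob has a left-hand thread, so it loosens clockwise seen from above; back it off far enough that the blade can be lifted over the clamp's own pin and drawn out from under the knob's washer. Leave the knob backed off, and don't disturb the cup, bowl and jar standing nearby.

Things in the scene. Friction and masses are not known exactly. Their poses are not given: they have to be found in the camera images.
- clamp: Dark steel bench clamp, fixed: base plate 205 x 96 x 10 mm with a bed 30 mm wide (44 wide at the screw), top 32 mm above the table. Origin on the table under the clamped blade's middle; x along the bed towards the upright 12 mm screw at x = +70 mm, z up. The clamped blade has the clamp's axes, slot round the screw, notch round the pin; its long edges overhang the bed by 8 mm, 22 mm above the base plate.
- clamp_pin (a point): Foot of the clamp's locating pin (8 mm thick, domed, 5.5 mm high) on the bed's surface, 32 mm above the table, at x = +25, y = +16 mm in the clamp's frame; axes as the clamp's. It stands on an ear 24 mm long in x that reaches to y = +24 mm, level with the bed.
- knob (a joint): Turn of the wing knob, rad: 0 to 0.25 when clamped, grows as it turns CLOCKWISE seen from above, stop at 2.8. It rises 4 mm per rad with its 34 mm wide washer, whose underside is 5.8 mm above the bed at 0. Stays where left; takes 0.12 N m. From about 2.2 on the 5 mm blade passes over the 5.5 mm pin and under the washer; 2.6 gives easy room. Most arms need two or three grasps.
- knob_grip (a point): Point in the black wing knob, on the screw axis; turns and rises with it. The wing is a bar 64 mm long along this point's x, 18 mm thick in y, from 18 mm below this point to 14 mm above; a round hub 27 mm wide bulges from its middle, so a grasp across the middle meets 27 mm. The washer's underside is 32 mm below. At joint value 0 it is 70 mm above the table, its x along the clamp's x.
- blade_centre (a point): Middle of the steel scraper blade (0.15 to 0.31 kg), half-way through its 5 mm thickness. Straight long edges along x, at y = -23 and +23 mm; x from -95 mm (ground edge, the last 10 mm only 2.5 mm thick) to +85 mm (end with an open slot 15 mm wide and 30 mm deep, round the clamp's screw at the start). z up.
- blade_notch (a point): Point in the notch of the blade's +y edge where a pin's centre belongs: x = +25, y = +16 mm from the blade's centre, half-way through the thickness. The notch is open to +y, 13 mm wide along x, its bottom at y = +10 mm. Axes as the blade's.
- cradle: Wooden cradle, fixed: base board 200 x 96 x 10 mm with a bed 30 x 150 mm along x, top 30 mm above the table. Origin on the table under the seated blade's middle; the seated blade has the cradle's axes, its centre 32.5 mm above the origin, its edges overhanging by 8 mm. Two fence blocks on the -y side (x = -60 and +60 mm, 18 mm long, 6 mm above the bed) stand 2 mm off the seated blade's edge.
- cradle_pin (a point): Foot of the cradle's locating pin (8 mm thick, domed, 5.5 mm high) on the bed's surface, 30 mm above the table, at x = +25, y = +16 mm in the cradle's frame, on an ear 24 mm long in x; axes as the cradle's. The seated notch has 2.5 mm play along x and 2 mm along y each way.
- cup: Bystander: unglazed beige cup, 65 mm wide, 67 mm tall, origin under its middle.
- bowl: Bystander: small brown bowl, 124 mm wide, 45 mm tall, origin under its middle.
- jar: Bystander: white glaze jar with a dark grey lid, 63 mm wide, 78 mm tall, origin under its middle.
- blade: The same steel blade; origin in the middle of its underside, 2.5 mm under point blade_centre, axes the same.
Mind the look-alikes: they are no part of the job. Several things have the shape of the blade; the one meant has the colours described above.

How it is judged:
On the way, in this order (a step that is already met when the one before it is completed fails the run):
1. the knob is backed off clockwise by at least 2.2 rad (value of joint knob above 2.2 rad), for 0.2 s.
2. the blade is out of the clamp, its notch at least 60 mm from the clamp's pin (horizontal distance between blade_notch and clamp_pin above 0.06 m), for 0.1 s.
At the end, for the whole second after the job is handed in: The blade lies at rest on the cradle's bed, flat (within 0.04 rad, centre no more than 2 mm above its seated height), along the cradle (within 0.08 rad), its notch point within 4.5 mm of the cradle pin's axis; the clamp's knob is still backed off (over 2.0 rad) (horizontal distance between blade_notch and cradle_pin below 0.0045 m and z of blade_centre in the frame of cradle between 0.03 and 0.0345 m and angle between blade_centre's own z axis and vertical below 0.04 rad and angle between the x axis of blade_centre and the x axis of cradle, either way round below 0.08 rad and linear speed of blade below 0.02 m/s and value of joint knob above 2 rad); the robot touches nothing.
It fails at once if the cup is moved by more than 30 mm or tipped (distance of cup from where it was at the start of the episode above 0.03 m or angle between cup's own z axis and vertical above 0.4 rad).
It fails at once if the bowl is moved by more than 30 mm or tipped (distance of bowl from where it was at the start of the episode above 0.03 m or angle between bowl's own z axis and vertical above 0.4 rad).
It fails at once if the jar is moved by more than 30 mm or tipped (distance of jar from where it was at the start of the episode above 0.03 m or angle between jar's own z axis and vertical above 0.4 rad).
It also fails if it takes over 64 s, if anything falls off the work surface, if the arm or the gripper's body presses on something with over 40 N, if the wrist force passes 120 N, or if a joint passes its speed limit or range.

## Working session

There is one attempt and no reset: what is moved stays moved. The work goes in short steps, each a Python script; the robot and the scene stay as the last script left them, time stands still between calls to the robot, and variables do not carry over. Pictures are saved under pics/ and viewed, and the job is handed in when it is done.

```bash
mkdir -p pics; python3 - <<'E'
from bench import env,eyes,monitor
import cv2,numpy as np
for n in("scene","top"):
    d=eyes.grab_frame(n);np.savez(n+".npz",**{k:np.array(v) for k,v in d.items()})
    cv2.imwrite(f"pics/{n}0.png",cv2.resize(d["frame"][:,:,::-1],(800,600),interpolation=cv2.INTER_CUBIC))
    print(n,np.array(d["mtx"]).round(1).tolist(),d["k1"],np.array(d["view"]).round(3).tolist())
s=monitor.sense();print(s["clock"],s["position"],s["ee_rot"],env.hold_point_z)
E
```

```text
scene [[368.2, 0.0, 258.7], [0.0, 368.2, 192.5], [0.0, 0.0, 1.0]] -0.030682429723266683 [[-0.664, -0.748, 0.01, 0.49], [-0.585, 0.511, -0.63, 0.369], [0.467, -0.424, -0.776, 0.788], [0.0, 0.0, 0.0, 1.0]]
top [[386.2, 0.0, 255.0], [0.0, 386.2, 188.6], [0.0, 0.0, 1.0]] 0.044124423263782 [[0.017, -1.0, 0.014, 0.045], [-0.996, -0.018, -0.092, 0.65], [0.092, -0.012, -0.996, 1.204], [0.0, 0.0, 0.0, 1.0]]
0.1 [ 0.18481096 -0.49117012  0.23082765] [ 0.40272916  0.58166765 -0.40217592  0.58114241] 0.0187
```

View pics/scene0.png

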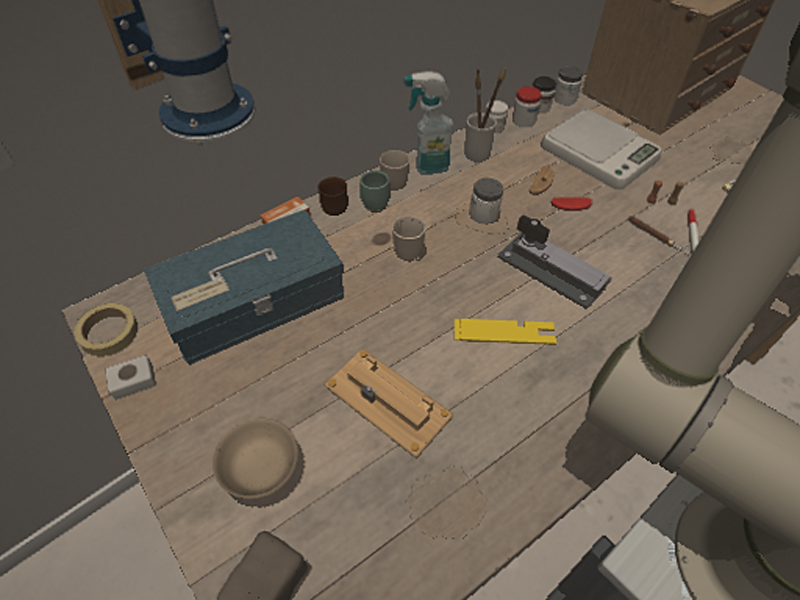

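View pics/top0.png

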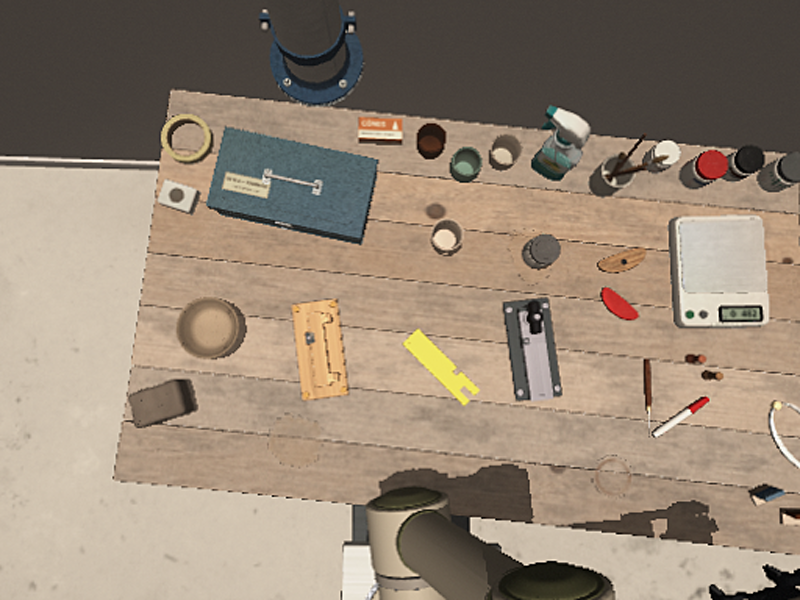

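```bash
cat > h.py <<'E'
import numpy as np,cv2
def load(n):
    d=dict(np.load(n+".npz"));d["k1"]=float(d["k1"]);return d
def dist(d): return np.array([d["k1"],0,0,0,0.])
def proj(d,P):
    V=d["view"];P=np.atleast_2d(np.array(P,float))
    return cv2.projectPoints(P.reshape(-1,1,3),cv2.Rodrigues(V[:3,:3])[0],V[:3,3],d["mtx"],dist(d))[0].reshape(-1,2)
def ray(d,uv):
    uv=np.atleast_2d(np.array(uv,float)).reshape(-1,1,2)
    s=cv2.undistortPointsIter(uv,d["mtx"],dist(d),None,None,(3,50,1e-10)).reshape(-1,2)
    R=d["view"][:3,:3];t=d["view"][:3,3]
    return -R.T@t, np.c_[s,np.ones(len(s))]@R
def plane(d,uv,z):
    c,r=ray(d,uv);k=(z-c[2])/r[:,2];return c+k[:,None]*r
def crop(d,x0,y0,w,h,f,fn):
    cv2.imwrite(fn,cv2.resize(d["frame"][y0:y0+h,x0:x0+w,::-1],None,fx=f,fy=f,interpolation=cv2.INTER_CUBIC))
E
python3 - <<'E'
from h import *
t=load("top");s=load("scene")
crop(t,315,185,50,75,8,"pics/tc.png");crop(t,180,185,50,75,8,"pics/tcr.png")
crop(s,310,130,90,70,8,"pics/sc.png");crop(s,200,215,95,80,8,"pics/scr.png")
a=cv2.imread("pics/tc.png");b=cv2.imread("pics/tcr.png");cv2.imwrite("pics/t2.png",np.hstack([a,b]))
E
```

```text
(no output)
```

View pics/t2.png

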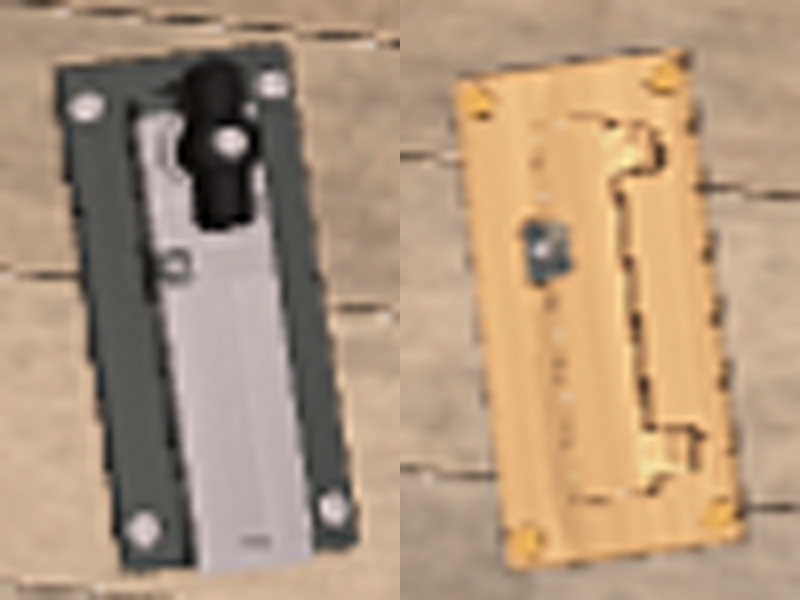

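View pics/sc.png

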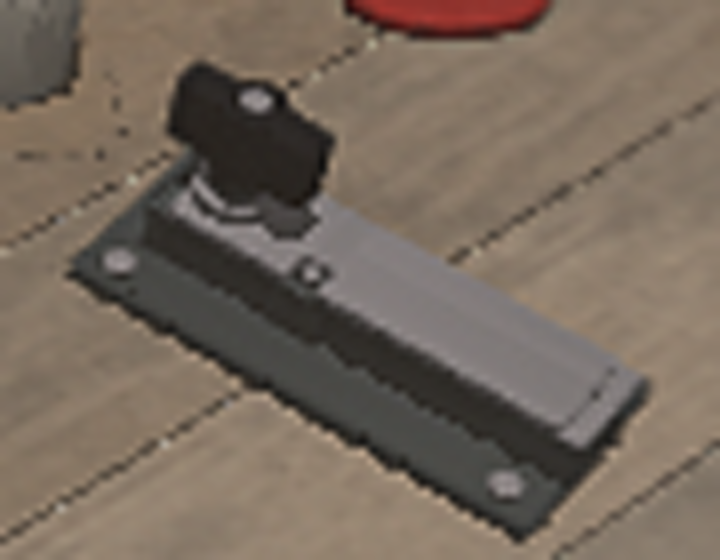

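View pics/scr.png

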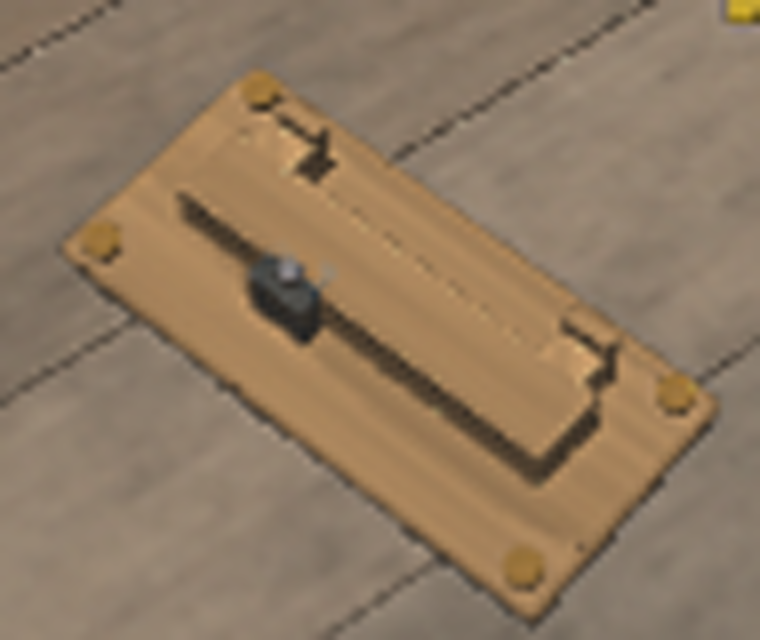

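```bash
python3 - <<'E'
from h import *
t=load("top");s=load("scene")
def U(p,o): return (np.array(p,float)+.5)/8-.5+np.array(o)
def refine(d,uv):
    return uv
tri=lambda a,b:cv2.triangulatePoints(t["view"][:3],s["view"][:3],nt(t,a),nt(s,b))
def nt(d,uv): return cv2.undistortPointsIter(np.array(uv,float).reshape(-1,1,2),d["mtx"],dist(d),None,None,(3,50,1e-10)).reshape(-1,2).T
tc=(315,185);tr=(180,185);sc=(310,130);sr=(200,215)
def both(name,a,b,oa,ob,z):
    ua=U(a,oa);ub=U(b,ob);X=tri(ua,ub);X=(X[:3]/X[3]).T
    print(name,"top",(plane(t,ua,z)*1e3).round(1).tolist(),"\n   scene",(plane(s,ub,z)*1e3).round(1).tolist(),"\n   tri",(X*1e3).round(1).tolist())
# corners: (+x,+y),(+x,-y),(-x,-y),(-x,+y)
both("clampplate vis",[(60,68),(355,547),(123,572)],[(70,270),(648,384),(523,540)],tc,sc,.01)
print("clamp +x-y top",plane(t,U([(290,42)],tc),.01)*1e3)
both("bolts clamp",[(86,106),(145,528)],[(119,260),(506,483)],tc,sc,.012)
both("clamp pin",[(178,265)],[(313,272)],tc,sc,.0375)
both("screw",[(232,142)],[(257,98)],tc,sc,.086)
both("blade ground",[(312,558),(200,572)],[(648,378),(582,447)],tc,sc,.0345)
both("cradleplate",[(458-400,78),(687-400,47),(743-400,540),(510-400,572)],[(62,245),(262,68),(717,403),(533,622)],tr,sr,.01)
both("bolts cradle",[(480-400,101),(665-400,77),(721-400,513),(528-400,539)],[(100,241),(262,90),(677,391),(525,566)],tr,sr,.012)
both("cradle pin",[(543-400,248)],[(290,270)],tr,sr,.0355)
E
```

```text
clampplate vis top [[640.3, -161.8, 10.0], [450.6, -279.5, 10.0], [438.9, -186.9, 10.0]] 
   scene [[637.9, -157.8, 10.0], [453.4, -279.8, 10.0], [438.5, -182.5, 10.0]] 
   tri [[641.0, -162.8, 4.1], [451.7, -278.2, 12.5], [439.4, -187.4, 4.9]]
clamp +x-y top [[ 652.59461578 -255.0581004    10.        ]]
bolts clamp top [[624.9, -172.0, 12.0], [456.6, -195.3, 12.0]] 
   scene [[627.9, -174.6, 12.0], [458.4, -197.8, 12.0]] 
   tri [[624.8, -170.8, 17.0], [456.9, -194.4, 16.1]]
clamp pin top [[560.9, -203.2, 37.5]] 
   scene [[561.5, -204.3, 37.5]] 
   tri [[560.8, -202.9, 39.0]]
screw top [[606.9, -213.0, 86.0]] 
   scene [[609.6, -214.8, 86.0]] 
   tri [[607.1, -211.8, 89.5]]
blade ground top [[447.7, -255.7, 34.5], [441.4, -211.9, 34.5]] 
   scene [[446.9, -258.9, 34.5], [442.9, -213.0, 34.5]] 
   tri [[446.9, -255.6, 37.2], [441.9, -211.2, 36.7]]
cradleplate top [[628.2, 275.9, 10.0], [642.5, 184.0, 10.0], [445.7, 156.4, 10.0], [431.8, 248.5, 10.0]] 
   scene [[628.2, 277.1, 10.0], [639.5, 184.5, 10.0], [447.1, 157.1, 10.0], [431.4, 249.4, 10.0]] 
   tri [[628.6, 276.4, 8.6], [642.1, 183.7, 6.6], [446.3, 156.8, 10.5], [431.8, 248.8, 8.4]]
bolts cradle top [[618.9, 266.4, 12.0], [630.0, 192.4, 12.0], [456.3, 165.3, 12.0], [445.0, 241.5, 12.0]] 
   scene [[620.2, 267.5, 12.0], [631.4, 190.9, 12.0], [457.7, 164.5, 12.0], [445.6, 239.8, 12.0]] 
   tri [[619.5, 267.0, 12.1], [629.7, 192.1, 15.0], [456.7, 165.3, 14.3], [444.9, 240.9, 14.7]]
cradle pin top [[559.9, 236.1, 35.5]] 
   scene [[560.0, 236.1, 35.5]] 
   tri [[559.9, 236.1, 35.7]]
```

```bash
cat >> h.py <<'E'
from scipy.spatial.transform import Rotation as Ro
def down(yaw):
    "tool x down, tool z (jaw) along yaw in xy"
    x=np.array([0,0,-1.]);z=np.array([np.cos(yaw),np.sin(yaw),0]);y=np.cross(z,x)
    return Ro.from_matrix(np.c_[x,y,z]).as_quat()
CL=np.array([.5385,-.2225]);CY=.131
CR=np.array([.5373,.2165]);CRY=.142
def fr(o,yaw,x,y):
    c,s=np.cos(yaw),np.sin(yaw);return np.array([o[0]+c*x-s*y,o[1]+s*x+c*y])
E
python3 - <<'E'
from h import *
from bench import kinematics,monitor
t=load("top");f=t["frame"]
m=(f.max(2)<42).astype(np.uint8);m[:, :330]=0;m[:,355:]=0;m[:188]=0;m[218:]=0
n,l,st,c=cv2.connectedComponentsWithStats(m);i=1+st[1:,4].argmax()
p=cv2.findContours((l==i).astype(np.uint8),0,2)[0][0];r=cv2.minAreaRect(p);b=cv2.boxPoints(r);print(r)
print((plane(t,b,.084)*1e3).round(1).tolist())
crop(t,328,185,30,40,14,"pics/k.png")
print("jar",plane(t,(np.array([[541,250]])+.5)/1.5625-.5,.078),"cup",plane(t,(np.array([[447,236]])+.5)/1.5625-.5,.067),"bowl",plane(t,(np.array([[211,326]])+.5)/1.5625-.5,.045))
print(monitor.sense()["joints"])
s=fr(CL,CY,.07,0);print(s)
for y in (.06,.06+np.pi):
  for d in(0,1.3,2.6):
    q=kinematics.ik([*s,.05],down(y-d));print(y,d,None if q is None else np.round(q,2))
E
```

```text
((341.79998779296875, 202.39999389648438), (20.23857307434082, 10.119288444519043), 71.56504821777344)
[[630.6, -183.8, 84.0], [641.0, -213.1, 84.0], [582.8, -232.2, 84.0], [572.5, -203.1, 84.0]]
jar [[ 0.73904765 -0.22305876  0.078     ]] cup [[ 0.76578685 -0.03780859  0.067     ]] bowl [[0.57858157 0.42932769 0.045     ]]
[-1.43437444e+00  3.13364460e-01  1.49830744e+00 -1.94857687e-05
  1.33099942e+00 -2.23416816e-01]
[ 0.60790022 -0.21335621]
0.06 0 [-0.52  0.75  1.3  -0.    1.09 -0.58]
0.06 1.3 [-0.52  0.75  1.3  -0.    1.09  0.72]
0.06 2.6 [-0.52  0.75  1.3  -0.    1.09  2.02]
3.201592653589793 0 [-0.52  0.75  1.3  -0.    1.09  2.56]
3.201592653589793 1.3 [-0.52  0.75  1.3  -0.    1.09 -2.42]
3.201592653589793 2.6 [-0.52  0.75  1.3  -0.    1.09 -1.12]
```

View pics/k.png

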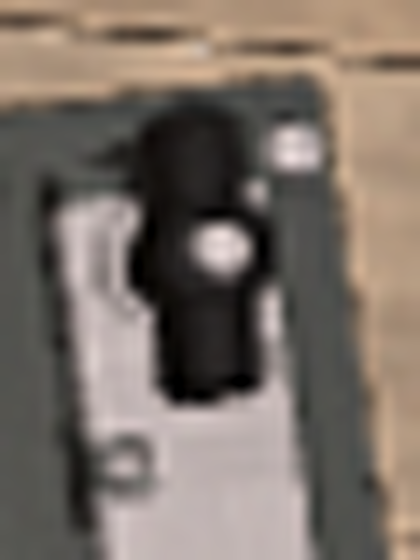

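```bash
python3 - <<'E'
from h import *
t=load("top")
for e in ([(260,370),(243,150)],[(160,380),(145,150)]):
    P=plane(t,(np.array(e)+.5)/14-.5+np.array([328,185]),.08);d=P[1]-P[0];print(np.arctan2(d[1],d[0]),P[:,:2])
s=load("scene")
from bench import kinematics
# scene: wing top edge ends in sc.png
for e in ([(333,135),(205,65)],):
    P=plane(s,(np.array(e)+.5)/8-.5+np.array([310,130]),.084);d=P[1]-P[0];print(np.arctan2(d[1],d[0]),P)
E
```

```text
0.0719891993691151 [[ 0.58099209 -0.222032  ]
 [ 0.62897262 -0.21857194]]
0.06173952808953215 [[ 0.5784074  -0.20027526]
 [ 0.62857502 -0.197174  ]]
0.1248589079646585 [[ 0.57922986 -0.22283889  0.084     ]
 [ 0.63548765 -0.21577787  0.084     ]]
```

```bash
python3 - <<'E'
from h import *
from bench import env,monitor,eyes
s=fr(CL,CY,.07,0)
env.reach([*s,.16],down(.08))
print(env.movel([*s,.048],velocity=.1,guard=15))
p0=monitor.sense();print(p0["clock"],p0["position"],p0["contact_force"])
d=eyes.grab_frame("scene");np.savez("s1.npz",**d)
E
python3 -c "
from h import *
d=load('s1');crop(d,280,60,130,100,6,'pics/s1.png')"
```

```text
False
3.2167 [ 0.60824966 -0.21353207  0.04871991] [-0.4341717   0.05501614  1.07082653]
```

View pics/s1.png

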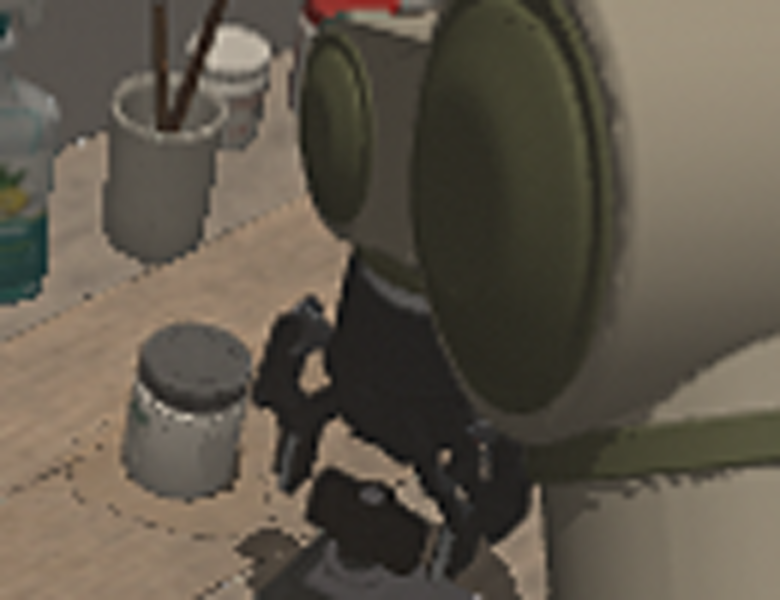

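The jaws straddle the wing lengthwise (wing about px 375,515, fingers at 295,460 and 450,550), and the jar at (190,410) is clear. I'll close and turn in steps, rising with the thread.

```bash
python3 - <<'E'
from h import *
from bench import env,monitor,eyes
env.close_gripper(40)
p=monitor.sense();print(p["clock"],p["finger_gap"],p["contact_force"].round(1),p["position"].round(4))
s=fr(CL,CY,.07,0)
for a in (.15,.45):
    env.movel([*s,.048+.004*a],velocity=.05,frame=down(.08-a))
    p=monitor.sense();print(p["clock"],p["finger_gap"],p["contact_force"].round(1),p["ft_torque"].round(2),p["joints"][5].round(3))
E
```

```text
3.5917 0.7359355509314226 [2.8 0.8 4.8] [ 0.6087 -0.2134  0.049 ]
3.8917 0.7391746034893992 [1.8 1.5 6.3] [ 0.25 -0.18 -0.13] -0.448
4.3417 0.7441707815437277 [-0.2  1.7  7.5] [ 0.37  0.16 -0.09] -0.149
```

```bash
python3 - <<'E'
from h import *
from bench import env,monitor,eyes
s=fr(CL,CY,.07,0)
for a in (.85,1.25,1.65,2.05,2.35,2.64):
    env.movel([*s,.048+.004*a],velocity=.05,frame=down(.08-a))
    p=monitor.sense();print(p["clock"],p["finger_gap"],p["contact_force"].round(1),p["ft_torque"].round(2),p["joints"][5].round(3))
env.release();env.movel([*s,.17],velocity=.2)
q=p["joints"]
env.reach([.5,-.02,.3],down(-1.4))
for n in("scene","top"):
    d=eyes.grab_frame(n);np.savez(n+"2.npz",**d)
print(monitor.sense()["clock"],monitor.sense()["joints"])
t=load("top2");s_=load("scene2")
crop(t,315,185,50,75,8,"pics/tc2.png");crop(s_,310,110,90,75,8,"pics/sc2.png")
E
```

```text
4.8917 0.7420879633193418 [-3.3  3.7  8.9] [ 0.63  0.57 -0.05] 0.251
5.4417 0.7410461570206541 [-4.9  5.6 10.5] [ 1.04  0.89 -0.03] 0.651
5.9917 0.7419926279477816 [-5.3  8.2 11.4] [ 1.4   0.81 -0.04] 1.051
6.5417 0.7415416142563479 [-4.7  9.6 11.8] [ 1.75  0.64 -0.07] 1.451
6.9917 0.7433318325075917 [-2.8 10.6 11.4] [ 1.96  0.43 -0.09] 1.751
7.4333 0.7438585908078671 [-2.2 12.3 10.5] [ 2.1   0.06 -0.1 ] 2.041
9.6083 [-2.75757595e-01  2.18918980e-01  1.44445298e+00 -7.19955074e-05
  1.48018702e+00  1.12634286e+00]
```

View pics/tc2.png

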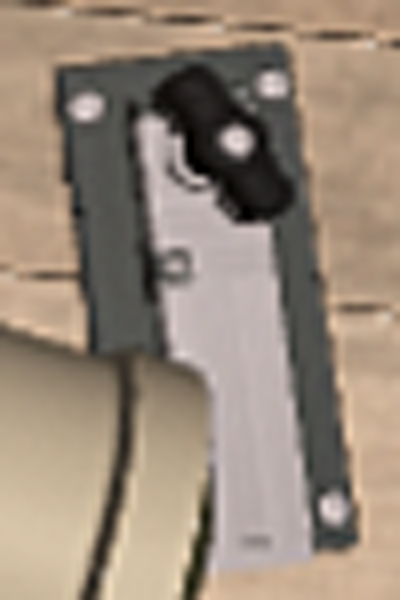

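View pics/sc2.png

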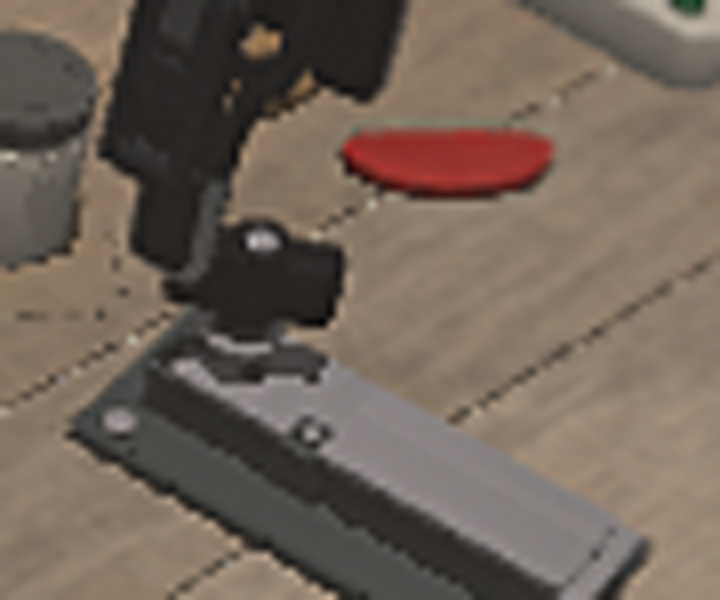

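Top view: the wing has swung to px (190,95)–(265,200), i.e. to a yaw of about 0.6 (mod π), giving a knob value of about 2.65. Scene view: the washer has risen clear and the blade is still seated. Next I'll grasp the silver-grey blade in the dark clamp. The yellow one, at top px (440,367), is the look-alike.

```bash
python3 - <<'E'
from h import *
from bench import env,monitor,eyes
g=fr(CL,CY,-.013,0)
env.reach([*g,.17],down(CY-np.pi/2))
print(env.movel([*g,.017],velocity=.1,guard=12))
p=monitor.sense();print(p["clock"],p["position"].round(4),p["contact_force"].round(1))
env.close_gripper(25)
p=monitor.sense();print(p["clock"],p["finger_gap"],p["position"].round(4),p["contact_force"].round(1),p["ft_torque"].round(2))
d=eyes.grab_frame("scene");np.savez("s3.npz",**d);crop(load("s3"),300,80,110,90,7,"pics/s3.png")
E
```

```text
False
12.25 [ 0.5259 -0.2244  0.0175] [-0.3  0.6 -0.2]
12.7 0.5329124648642745 [ 0.5257 -0.2242  0.0173] [-1.6  0.9  3.2] [0.18 0.2  0.09]
```

View pics/s3.png

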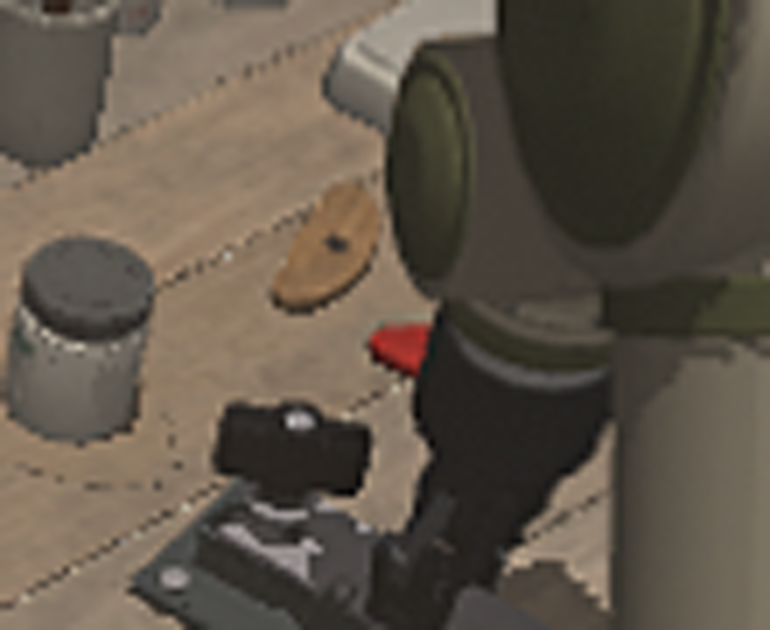

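```bash
python3 - <<'E'
from h import *
from bench import env,monitor,eyes
env.close_gripper(70)
p=monitor.sense();P=p["position"];print(P.round(4),p["finger_gap"])
def st():
    p=monitor.sense();print(p["clock"],p["finger_gap"].__round__(3),p["position"].round(4),p["contact_force"].round(1),p["ft_torque"].round(2))
g=fr(CL,CY,-.013,0)
for dz in (.004,.0083):
    print(env.movel([*g,.017+dz],velocity=.02,guard=20));st()
d=eyes.grab_frame("scene");np.savez("s4.npz",**d);crop(load("s4"),300,80,110,90,7,"pics/s4.png")
E
```

```text
[ 0.5258 -0.2243  0.0176] 0.5163407176773512
False
13.3167 0.517 [ 0.5255 -0.2241  0.0208] [-0.1 -0.2 -1.5] [-0.   -0.04  0.02]
False
13.6833 0.515 [ 0.5257 -0.2242  0.0254] [ 0.3  0.4 -2.2] [-0.01 -0.03  0.05]
```

View pics/s4.png

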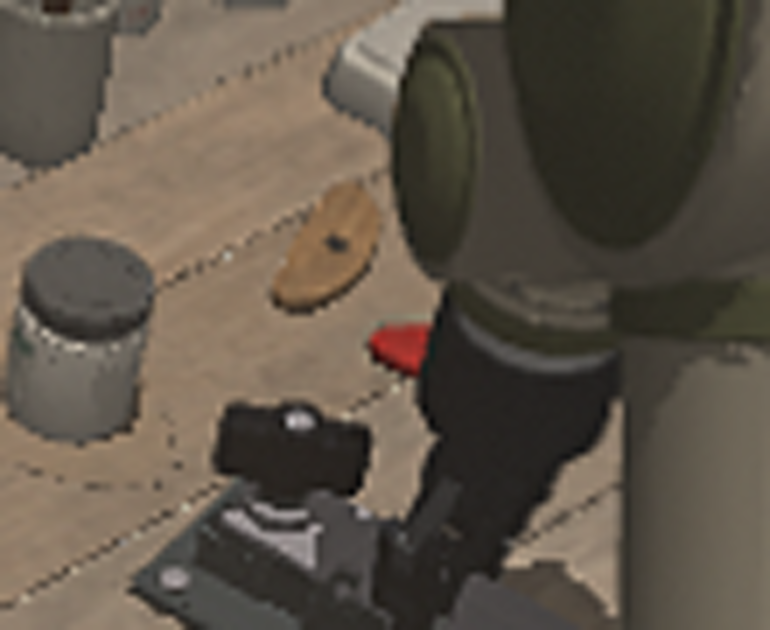

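Blade is up (2.2 N on the wrist, no side force), with the washer well above it at px (285,515). Drawing it out along −x.

```bash
python3 - <<'E'
from h import *
from bench import env,monitor,eyes
def st():
    p=monitor.sense();print(p["clock"],p["finger_gap"].__round__(3),p["position"].round(4),p["contact_force"].round(1),p["ft_torque"].round(2))
for dx in (.012,.04,.10):
    g=fr(CL,CY,-.013-dx,0)
    h=env.movel([*g,.0253],velocity=.05 if dx<.05 else .1,guard=8);print(h);st()
    if h: break
E
```

```text
False
14.125 0.518 [ 0.5135 -0.2259  0.0254] [-0.3 -0.  -0.8] [ 0.03  0.02 -0.03]
False
14.8333 0.519 [ 0.4861 -0.2296  0.0254] [ 0.8 -0.7 -2.2] [-0.04  0.02  0.  ]
False
15.5833 0.515 [ 0.4269 -0.2374  0.0254] [-0.2 -0.1 -2.4] [-0.01  0.02 -0.03]
```

```bash
python3 - <<'E'
from h import *
from bench import env,monitor,eyes
def st():
    p=monitor.sense();print(p["clock"],p["finger_gap"].__round__(3),p["position"].round(4),p["contact_force"].round(1),p["ft_torque"].round(2),Ro.from_quat(p["ee_rot"]).as_matrix()[:,2].round(4))
P=monitor.sense()["position"]
env.movel([P[0],P[1],.19],velocity=.2)
g=fr(CR,CRY,-.013,0)
env.reach([*g,.16],down(CRY-np.pi/2))
env.movel([*g,.04],velocity=.12,guard=10);env.hold(.3);st()
for n in("scene","top"):
    d=eyes.grab_frame(n);np.savez(n+"5.npz",**d)
crop(load("top5"),175,175,70,80,7,"pics/t5.png");crop(load("scene5"),190,190,110,100,7,"pics/s5.png")
E
```

```text
19.7 0.519 [0.5245 0.2147 0.0403] [ 0.3  0.6 -1.4] [-0.02 -0.01  0.01] [ 0.1415 -0.9899 -0.    ]
```

View pics/t5.png

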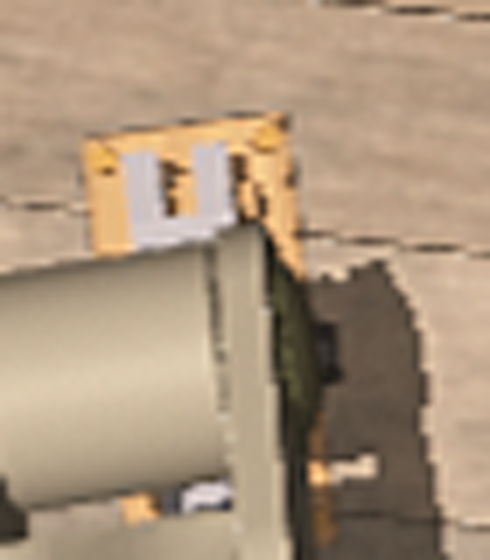

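View pics/s5.png

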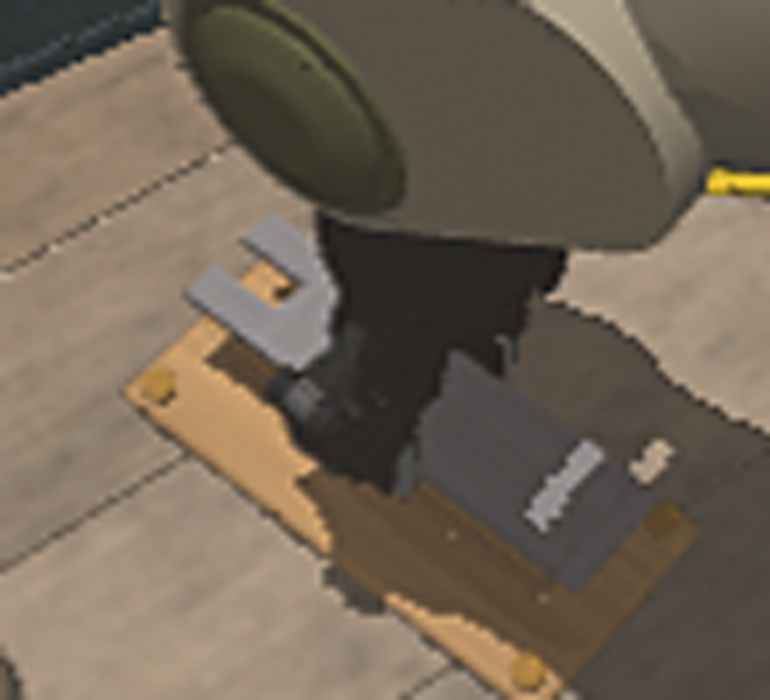

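```bash
python3 - <<'E'
from h import *
t=load("top5");s=load("scene5")
U=lambda p,o:(np.array(p,float)+.5)/7-.5+np.array(o)
def loc(P,o=CR,y=CRY):
    d=P[:,:2]-o;c,s_=np.cos(y),np.sin(y);return (np.c_[c*d[:,0]+s_*d[:,1],-s_*d[:,0]+c*d[:,1]]*1e3).round(1).tolist()
z=.0598
print("top slot end L,l,r,R",loc(plane(t,U([(121,155),(158,150),(193,146),(229,142)],(175,175)),z)))
print("scene",loc(plane(s,U([(187,292),(210,265),(243,240),(268,215)],(190,190)),z)))
print("scene ground",loc(plane(s,U([(572,590),(662,497)],(190,190)),z-.002)))
print("scene slot bottom",loc(plane(s,U([(275,300),(303,281)],(190,190)),z)))
E
```

```text
top slot end L,l,r,R [[84.2, 23.7], [84.4, 7.3], [84.3, -8.3], [84.1, -24.2]]
scene [[85.3, 21.8], [87.1, 8.1], [85.6, -7.6], [86.3, -21.6]]
scene ground [[-92.8, 21.9], [-94.2, -24.9]]
scene slot bottom [[59.0, 3.7], [56.9, -8.7]]
```

Both views put the blade within about 1 mm of the cradle frame (slot end at x≈+84…86, y centred). Lowering now.

```bash
python3 - <<'E'
from h import *
from bench import env,monitor,eyes
def st():
    p=monitor.sense();print(p["clock"],p["finger_gap"].__round__(3),p["position"].round(4),p["contact_force"].round(1),p["ft_torque"].round(2))
g=fr(CR,CRY,-.013,0)
print(env.movel([*g,.024],velocity=.05,guard=6));st()
print(env.movel([*g,.013],velocity=.015,guard=6));st()
E
```

```text
False
20.2667 0.509 [0.5243 0.2146 0.0236] [ 0.3  0.2 -1.7] [0.02 0.04 0.01]
True
20.8333 0.516 [0.5244 0.2146 0.0156] [-0.3 -0.2  4.4] [-0.03  0.02 -0.01]
```

Contact came at TCP z 15.6 mm. That matches the seated height; resting on the pin would have read about 21. Releasing.

```bash
python3 - <<'E'
from h import *
from bench import env,monitor,eyes
g=fr(CR,CRY,-.013,0)
env.release();env.movel([*g,.17],velocity=.15)
env.reach([.45,-.02,.33],down(-1.4));
for n in("scene","top"):
    d=eyes.grab_frame(n);np.savez(n+"6.npz",**d)
print(monitor.sense()["clock"])
crop(load("top6"),175,180,60,80,7,"pics/t6.png");crop(load("scene6"),190,205,110,90,7,"pics/s6.png")
for n in("scene","top"): cv2.imwrite(f"pics/{n}6.png",load(n+"6")["frame"][:,:,::-1])
E
```

```text
23.7333
```

View pics/t6.png

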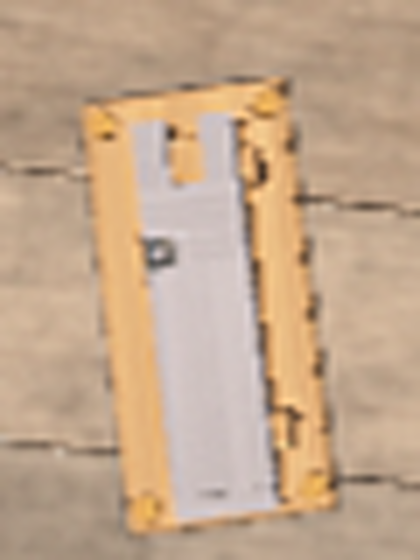

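View pics/s6.png

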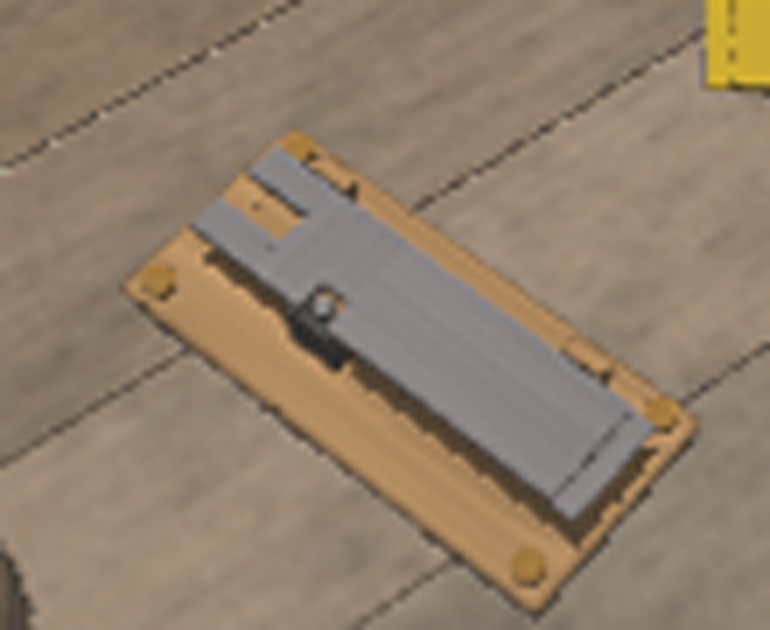

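View pics/top6.png

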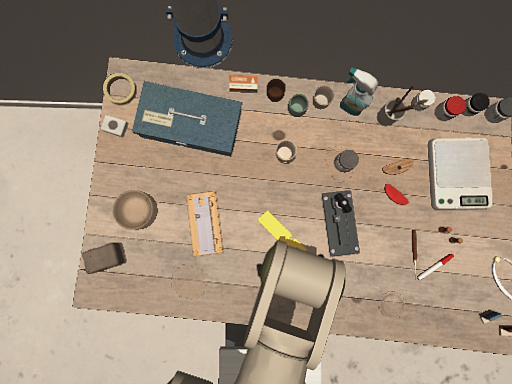

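The pin's bright dome sits inside the notch (top crop px 160,252; scene crop 322,303). The blade's edges are parallel to the board (slopes 0.109 and 0.105), it lies flat between the fences, and the knob is still turned. The cup, bowl and jar are where they were.

```bash
python3 -c "
from bench import job;job.hand_in()"
```

```text
the job is handed in; nothing more can be done
```

The blade is out of the clamp and lying flat in the wooden cradle with its notch over the locating pin. I handed the job in at about 24 s of the 64 s allowed; the system reports no verdict.

- **Knob:** I gripped the wing end to end and turned it clockwise about 2.64 rad in one grasp. The picture afterwards showed the wing where a knob value of about 2.65 rad would put it. The last picture shows it still backed off.
- **Blade:** I lifted it about 8 mm, drew it 100 mm out of the clamp with no sign of catching, and set it down in the cradle. Contact came at the expected seated height, not the 5.5 mm higher it would be if resting on the pin.
- **Last checks:** Both camera views show the pin inside the notch, the blade flat and parallel to the board to about 0.01 rad. The cup, bowl and jar look unmoved, and the arm is well clear.

No check failed. The two cameras disagreed by 1–3 mm on some points, such as the clamp plate's corners and the blade's ends. I judged the final fit of notch and pin by eye from the crops rather than measuring it in mm.

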